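Putting two hard cases away in storage tins of unknown fill

TASK

Two tall storage tins stand in a wooden caddy; behind the light flaps in their tops one is nearly full of stock and the other nearly empty, but you cannot see which. First stand the long flat case upright in the emptier tin, so that less than half of it sticks out, then stand the short round case upright in the other tin. Lower each case slowly until you feel it rest on what lies inside and only then let go: never drop or ram it, and leave the other things on the bench where they are.

Things in the scene. Friction and masses are not known exactly. Their poses are not given: they have to be found in the camera images.
- caddy: Fixed plywood caddy, 114 x 236 x 45 mm high, with two identical steel tins side by side along its y, 112 mm between centres. Origin: centre of its underside, z up. Each tin: 90 x 90 mm, 140 mm high, 78 x 78 mm inside; its top has a mouth 54 mm (caddy's x) by 64 mm (y), closed by two light sprung black flaps, 25 mm long, that swing down as something pushes in (under 1 N).
- mouth_left (a point): Centre of the mouth of the tin at the caddy's +y side, level with the tin's upper face, 140 mm above the bench; axes as the caddy's. Inside lies flat, level, rigid stock of hidden height: in the nearly full tin its top is 35 to 55 mm below the mouth, in the nearly empty one 105 to 125 mm. Either tin can be either.
- mouth_right (a point): Centre of the mouth of the tin at the caddy's -y side, level with the tin's upper face, 140 mm above the bench; axes as the caddy's. Stock inside as for the other tin.
- long_case: Long flat case, black rigid plastic, 36 (its x) x 44 (its y) x 190 mm tall (z), 120 to 250 g, standing on end on the bench. Origin: centre of its underside. Grasped 25 mm below its top the fingers stay clear of the tin at every depth. It enters a mouth with its x along the caddy's x (9 mm room either side; 10 mm in y). Meeting stock less than 95 mm below the mouth means the fuller tin.
- short_case: Short round case, black rigid plastic cylinder, 40 mm diameter, 120 mm tall (z), 100 to 210 g, standing on end on the bench. Origin: centre of its underside. Grasped 25 mm below its top, the fingertips stay above the mouth in the fuller tin (in the emptier tin they would meet its top first).
- pump_bottle: Bystander: white bottle, 60 mm diameter, 145 mm tall, origin at the centre of its underside.
- wax_jar: Bystander: amber jar, 68 mm diameter, 75 mm tall, origin at the centre of its underside.
- mug: Bystander: white mug, 80 mm diameter, 90 mm tall, handle towards its +y, origin at the centre of its underside.
- green_blank: Bystander: green plate lying flat, 60 x 160 x 6 mm, origin at the centre of its underside.
- amber_blank: Bystander: amber plate lying flat, 55 x 150 x 6 mm, origin at the centre of its underside.
- flat_file: Bystander: flat file with a blue handle lying along its x, 230 mm long, 26 mm wide, 20 mm thick, origin under its middle.
Mind the look-alikes: they are no part of the job. Leave any purple look-alike of the long_case alone. What is shaped like the short_case but red is not meant.

How it is judged:
By the outcome, as a careful person would: the job done as asked, in the order asked, and still so for the second after the job is handed in, with the robot touching nothing.
It also fails if it takes over 72 s, if anything falls off the work surface, if the arm or the gripper's body presses on something with over 40 N, if the wrist force passes 120 N, or if a joint passes its speed limit or range.

ROBOT

A 6-joint arm with a two-finger parallel gripper is mounted at the origin on the work surface. World frame = base frame: x ahead of the robot, y to its left, z up, the work surface at z = 0. Lengths are in m, angles in rad, forces in N, time in s.
With the tool pointing down it reaches from about 0.35 to 0.85 m from the base axis. Payload 8.1 kg.
Tool frame: the origin (TCP) lies on the mounting face of the last link; the fingertips stand 186 mm ahead of it and the grasp point (between the pads) lies 167 mm ahead of it; z points along the fingers, y is the line along which they close (so a half turn about z gives the same grasp; the last joint's range is limited). The gripper opens to 93 mm and grips with 3 to 60 N. Pads are 15 mm wide; open, the fingers measure 128 mm over their backs; the gripper's body (75 mm by 188 mm) begins 65 mm behind the grasp point.
Start: joints at [1.256, 0.13, 1.488, -0, 1.523, -0.085], TCP at [0.137, 0.584, 0.405] pointing down, gripper open.
Joint ranges: [-2.96, 2.96], [-0.89, 2.26], [0.02, 2.5], [-1.34, 4.48], [0, 2.73], [-2.66, 2.66]. Speed limits (rad/s): [2.39, 2.39, 2.79, 3.14, 3.14, 3.14].

INTERFACE

Orientations are given as a rotation vector (axis times angle).
In Python, from plant import * gives the robot as it stands. The module is installed in compiled form; this text tells all that it offers.
- The arm moves only by the tool arm_command, never from a script. Its argument "increments" is a list of rows, each a list of 6 numbers: the shift along the tool's x, y, z in units of 0.2 m (1.0 is 0.2 m), then the turn, a rotation vector about the tool's x, y, z in units of pi rad (1.0 is pi rad). A call has exactly 5 rows; each row is the pose to reach, as a shift and turn from the pose commanded when the call began, along the tool's axes at that moment, turning the shorter way round; what a row does not reach only later rows make up. A row lasts 1/8 s, in which the tool goes at most 62.5 mm and 10.7 degrees, less where a joint would pass 70% of its speed; a pose out of reach is approached as far as the arm can. A call with a number of a shift or a turn outside -1 to 1 is refused whole. A call with a gripper value outside its range is refused whole. "fingers" is the closure, from -1 (fully open) to 1 (shut), set as the call begins (left out, the last holds). The fingers move at their own pace and stop on an object; "force" is the grip in N (left out, the last holds). Time passes only in rows, so rows that repeat a pose let the fingers close, or fill a call up. It gives the time, the measured TCP pose, the force, the opening and the grip force at its end, in the units of the state.
- read_state(): the state, without advancing time (a new reading comes with each control period).
- read_camera(name): name is "side" or "top" or "wrist"; returns a dict with "image" (400x640x3 uint8, red, green, blue), "fx", "fy", "cx", "cy" (pixels), "T" (4x4, takes a point from camera to world coordinates). Camera axes: x right, y down, z forward; pixel columns grow to the right and rows downward; lengths in m; the calibration is good to about 2 mm. A picture is of the moment at which its call begins. There is no depth.
- close_job(): hands the job in; it is judged then, once.
The state is a dict: "t": time; "q": joint angles; "dq": joint speeds; "joint_torque": joint torques, N m; "tool_pos": TCP position; "orientation": TCP orientation; "force": force on the tool from outside, world axes, zero at the start; "wrist_torque": the same for the moment, N m; "opening": finger opening in m; "gripper_force": force on a finger pad.
Only numpy, scipy, OpenCV 4.12 (cv2) and the standard library are available. Lean on these libraries where they do the work, as an engineer would, in place of code of your own. Each camera call takes 0.05 s, during which the arm holds its last target. There are 200 camera calls.

## Working session

There is one attempt and no reset: what is moved stays moved. The work goes in short steps, Python scripts to look and compute and a tool call to move; the robot and the scene stay as the last step left them, time stands still between calls to the robot, and variables do not carry over. Pictures are saved under pics/ and viewed, at most 10 in all, crops included, and the job is handed in when it is done.

Besides the shell and the picture viewer there is one more tool, called after "Request:" in YAML: its name, and indented under it one key for each argument. arm_command: Moves the arm, as the interface text tells. Shifts and turns lie within -1 to 1; 1 stands for 0.2 m of shift or pi rad of turn. Its arguments: {"type":"object","properties":{"increments":{"type":"array","items":{"type":"array","items":{"type":"number","minimum":-1,"maximum":1}}},"fingers":{"type":"number"},"force":{"type":"number"}},"required":["increments"]}

```bash
mkdir -p pics
python3 - <<'E'
from plant import *
import cv2, numpy as np
ims=[]
for n in("top","side"):
    c=read_camera(n); cv2.imwrite(f"pics/{n}0.png",c["image"][:,:,::-1]); print(n,c["fx"],c["cx"],c["cy"],np.round(c["T"],3).tolist())
s=read_state();print(s["t"],s["tool_pos"],s["orientation"],s["opening"],s["force"])
E
```

```text
top 481.8234337991869 313.41148968701197 203.96941094393966 [[0.02, -0.989, 0.145, 0.33], [-1.0, -0.02, 0.001, -0.001], [0.002, -0.145, -0.989, 1.446], [0.0, 0.0, 0.0, 1.0]]
side 419.7759955936616 318.1771428829123 198.62059889082002 [[-0.966, -0.196, 0.166, 0.329], [-0.257, 0.735, -0.628, 0.744], [0.002, -0.649, -0.761, 1.008], [0.0, 0.0, 0.0, 1.0]]
0.1 [0.13658749 0.58403779 0.40380969] [-3.60160281e-01 -3.12053978e+00  2.47863255e-03] 0.09311065650924287 [ 0.43618626 -0.35864772 -0.78709079]
```

View pics/top0.png

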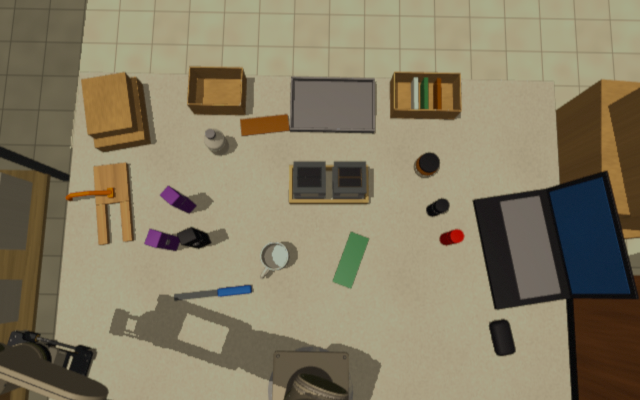

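View pics/side0.png

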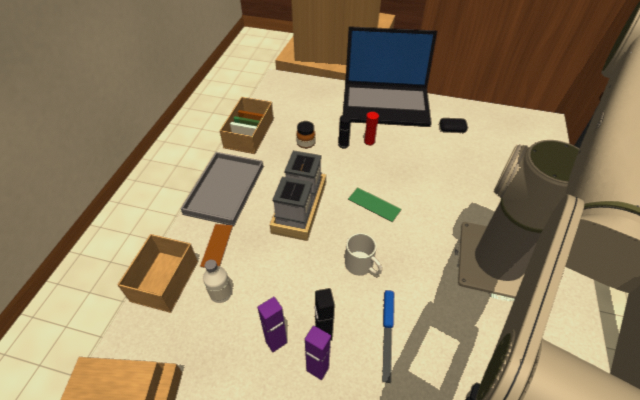

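The top view has these candidates:
- **Long case:** black at (193,238), with purple look-alikes at (178,200) and (162,240). The black one fits the description.
- **Short case:** black cylinder at (438,207) and red one at (452,237). The black one fits.
- **Other black item:** the object at (502,337) lies flat, so it is neither.

The caddy is around (328,183). I'll confirm this in one enlarged crop.

```bash
cat > h.py <<'E'
import numpy as np, cv2
from plant import *
def ray(c,uv):
    d=c["T"][:3,:3]@np.array([(uv[0]-c["cx"])/c["fx"],(uv[1]-c["cy"])/c["fy"],1.]); return c["T"][:3,3],d
def onz(c,uv,z):
    o,d=ray(c,uv); return (o+d*(z-o[2])/d[2])
def proj(c,p):
    q=c["T"][:3,:3].T@(np.array(p)-c["T"][:3,3]); return np.array([c["fx"]*q[0]/q[2]+c["cx"],c["fy"]*q[1]/q[2]+c["cy"]])
E
python3 - <<'E'
import cv2,numpy as np
t=cv2.imread("pics/top0.png");s=cv2.imread("pics/side0.png")
def cr(i,x,y,w,h,W,H): return cv2.convertScaleAbs(cv2.resize(i[y:y+h,x:x+w],(W,H),interpolation=cv2.INTER_CUBIC),alpha=1.6,beta=20)
a=np.hstack([cr(t,140,180,80,60+20,400,400),cr(t,410,180,80,60,400,300+100) if 0 else cr(t,410,180,80,80,400,400)])
b=np.hstack([cr(s,250,280,100,50*2,200,200),cr(s,320,100,70,70,200,200),cr(t,280,150,100,50,400,200)])
cv2.imwrite("pics/crop.png",np.vstack([a,b]))
E
```

```text
(no output)
```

View pics/crop.png

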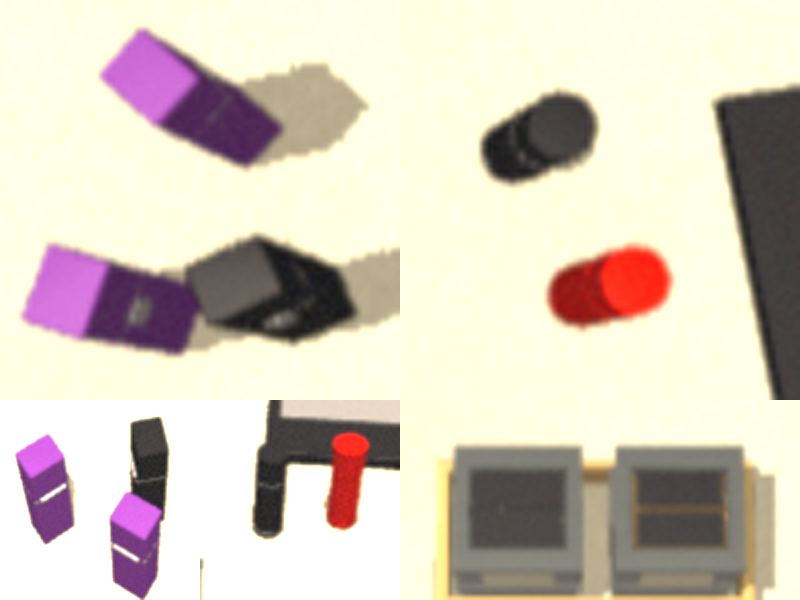

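The crop confirms it. The black long case's top face is centred near (187,237) and the black short case's near (443,206). The purple and red ones are separate objects. Next I'll measure with masks.

Run:
```python
from h import *
c=read_camera("top");s=read_camera("side")
im=c["image"].astype(int);v=im.max(2);sat=v-im.min(2)
def reg(m,x0,y0,x1,y1):
    k=np.zeros(m.shape,np.uint8);k[y0:y1,x0:x1]=m[y0:y1,x0:x1];n,l,st,ce=cv2.connectedComponentsWithStats(k);i=1+st[1:,4].argmax();return (l==i).astype(np.uint8)
def show(name,m,z):
    p=np.argwhere(m)[:,::-1]
    w=np.array([onz(c,q,z)[:2] for q in p],dtype=np.float32)
    r=cv2.minAreaRect(w);print(name,p.min(0),p.max(0),len(p),"rect",np.round(r[0],4),np.round(r[1],4),round(r[2],1),"mean",w.mean(0).round(4))
np.set_printoptions(linewidth=250)
print(v[224:250:2,174:214:2]); print(v[194:220:2,424:450:2]);
print(v[160:200:3,290:372:3])
for lo in(30,35,40,45):
    show(f"long{lo}",reg((v>lo)&(v<80)&(sat<15),174,225,214,252),.19)
    show(f"short{lo}",reg((v>lo)&(v<80)&(sat<15),425,192,452,222),.12)
```

```text
[[167 169 170 168 169 169 167 170 169 168 168 167 169 170 169 168 169 169 169 169]
 [169 169 169 169 170 170 169 167 143 142 164 169 168 169 169 170 170 170 170 170]
 [170 169 169 170 168 163 134  81  47  28  68 126 151 168 169 169 169 168 170 170]
 [169 168 169 161 125  60  49  41  43  32   8   9  40 107 137 165 169 169 167 163]
 [166 160 124  58  45  46  44  45  45  43  14   7  12   6  18  70 130 143 113 108]
 [105  98  46  47  47  49  48  47  48  49  35   8   9  22  10   5  13  85 102 102]
 [ 43  62  41  48  50  50  51  51  51  51  50   9   7  14   6   8   7  38 101 104]
 [ 41  39  35  51  52  50  52  52  53  52  44  15   6   8  13   9  11  20  97 104]
 [ 41  42  39  48  52  52  53  54  42  22   9   9   8  18  20   6   9  10  58 104]
 [ 40  41  43  51  52  52  42  24   8   9  14  34  31  11   3  10   6   5  31 100]
 [ 41  41  51  93  48  25   8  10   8  20  54  56  35   8   7   9  19  53  87 107]
 [ 41  41  75 103  99  88  79  65  53  38  22  14   6  11  31  68 136 145 146 166]
 [ 41  42  97 101 107 143 145 150 164 154 137 112  73 132 145 165 169 170 169 168]]
[[169 170 170 169 16
[... 2369 characters left out ...]
0448] 28.2 mean [0.4224 0.3306]
short30 [435 199] [448 212] 91 rect [ 0.5284 -0.3577] [0.0346 0.0353] 27.6 mean [ 0.526  -0.3557]
long35 [176 228] [195 244] 189 rect [0.4225 0.3322] [0.0311 0.0438] 26.8 mean [0.4228 0.3312]
short35 [440 199] [444 199] 5 rect [ 0.5453 -0.358 ] [0.     0.0112] 1.2 mean [ 0.5453 -0.358 ]
long40 [176 228] [195 244] 183 rect [0.4226 0.3326] [0.0308 0.0437] 28.2 mean [0.4224 0.3314]
short40 [448 203] [448 206] 4 rect [ 0.5301 -0.3744] [0.     0.0084] 88.8 mean [ 0.5301 -0.3744]
long45 [176 231] [194 244] 138 rect [0.4225 0.3337] [0.0307 0.0425] 30.3 mean [0.42   0.3325]
short45 [442 199] [444 199] 3 rect [ 0.5453 -0.3608] [0.     0.0056] 1.2 mean [ 0.5453 -0.3608]
```

```bash
cat >> h.py <<'E'
from scipy.spatial.transform import Rotation as Ro
def plan(p,yaw,t=None):
    "increments to put TCP at p, tool down, tool y along world yaw (deg, mod 180)"
    s=read_state(); R=Ro.from_rotvec(s["orientation"]); best=None
    for k in(0,180):
        a=np.radians(yaw+k); y=np.array([np.cos(a),np.sin(a),0]); z=np.array([0,0,-1.]); G=Ro.from_matrix(np.c_[np.cross(y,z),y,z])
        r=(R.inv()*G).as_rotvec()
        if best is None or np.linalg.norm(r)<np.linalg.norm(best): best=r
    d=R.inv().apply(np.array(p)-s["tool_pos"])
    print("inc",np.r_[d/.2,best/np.pi].round(4).tolist(),"t",round(s["t"],2),"pos",s["tool_pos"].round(4),"F",s["force"].round(1))
E
python3 - <<'E'
from h import *
c=read_camera("top");s=read_camera("side")
v=c["image"].max(2);k=((v<52)).astype(np.uint8)
for n,x0,x1 in(("L",294,328),("R",332,370)):
    m=np.zeros_like(k);m[162:192,x0:x1]=k[162:192,x0:x1]
    p=np.argwhere(m)[:,::-1]
    w=np.array([onz(c,q,.14)[:2] for q in p],np.float32);r=cv2.minAreaRect(w);print(n,len(p),p.min(0),p.max(0),[np.round(a,4) for a in r])
# wood caddy outline
im=c["image"].astype(int)
g=c["image"][150:210:3,326:334:3].max(2);print(v[155:208,328].tolist());print(v[175,284:376].tolist())
w=s["image"];cv2.imwrite("pics/sc.png",cv2.convertScaleAbs(cv2.resize(w[140:240,260:340,::-1],(640,800//1)),alpha=1.5)[:600])
plan([.4225,.3326,.45],28)
E
```

```text
L 464 [297 167] [320 186] [array([0.5974, 0.015 ]), array([0.0535, 0.0636]), np.float64(1.1853)]
R 425 [339 167] [360 186] [array([ 0.5998, -0.0983]), array([0.0535, 0.0586]), np.float64(1.1854)]
[170, 170, 170, 170, 169, 169, 168, 169, 169, 161, 154, 135, 94, 73, 69, 79, 95, 102, 102, 104, 104, 105, 104, 104, 105, 105, 104, 105, 104, 104, 104, 103, 105, 105, 105, 104, 104, 105, 104, 103, 103, 103, 104, 110, 142, 162, 161, 129, 85, 124, 158, 168, 169]
[167, 168, 169, 169, 170, 170, 170, 159, 90, 77, 72, 70, 67, 52, 39, 36, 35, 35, 36, 37, 37, 37, 36, 36, 36, 36, 35, 35, 36, 36, 36, 35, 33, 35, 35, 36, 40, 55, 67, 70, 70, 79, 102, 105, 104, 103, 104, 100, 81, 71, 69, 70, 69, 66, 68, 52, 35, 35, 35, 36, 37, 35, 35, 35, 36, 37, 34, 34, 36, 35, 35, 36, 34, 35, 32, 36, 46, 71, 65, 68, 69, 72, 88, 99, 92, 102, 104, 104, 106, 121, 165, 170]
inc [-1.6783, -0.8994, -0.2275, -0.0002, 0.0001, 0.2713] t 0.3 pos [0.1366 0.5842 0.4044] F [-0.7  0.5 -0.2]
```

Request:
arm_command:
  increments:
    - [-0.2, -0.1, -0.2275, 0, 0, 0.05]
    - [-0.45, -0.24, -0.2275, 0, 0, 0.11]
    - [-0.7, -0.38, -0.2275, 0, 0, 0.165]
    - [-0.9, -0.5, -0.2275, 0, 0, 0.22]
    - [-1.0, -0.54, -0.2275, 0, 0, 0.271]
  fingers: -1

```text
t: 0.92
tool_pos: [0.3083, 0.4317, 0.4504]
orientation: [1.627, 2.687, 0.0]
force: [-0.6, -0.1, -0.1]
opening: 0.093
gripper_force: 0.0
```

Run:
```python
from h import *
plan([.4225,.3326,.45],28)
```

```text
inc [-0.7038, 0.276, 0.0025, 0.0002, 0.0001, -0.0022] t 0.93 pos [0.3083 0.4317 0.4504] F [-0.6 -0.1 -0.1]
```

Request:
arm_command:
  increments:
    - [-0.25, 0.1, 0, 0, 0, 0]
    - [-0.5, 0.19, 0, 0, 0, 0]
    - [-0.704, 0.276, 0, 0, 0, 0]
    - [-0.704, 0.276, 0, 0, 0, 0]
    - [-0.704, 0.276, 0, 0, 0, 0]

```text
t: 1.55
tool_pos: [0.4215, 0.3354, 0.4502]
orientation: [-1.617, -2.693, 0.0]
force: [-0.8, 0.6, 0.7]
opening: 0.0929
gripper_force: 0.0
```

Run:
```python
from h import *
c=read_camera("wrist");cv2.imwrite("pics/w1.png",c["image"][:,:,::-1]);print(c["fx"],c["T"].round(3).tolist())
print(proj(c,[.4225,.3326,.19]))
plan([.4225,.3326,.45],28)
```

```text
309.46885069623806 [[0.882, 0.458, 0.112, 0.39], [0.471, -0.857, -0.21, 0.394], [-0.0, 0.238, -0.971, 0.43], [0.0, 0.0, 0.0, 1.0]]
[323.06505003 209.31912895]
inc [-0.0171, -0.0015, 0.0011, -0.0001, -0.0001, 0.0005] t 1.6 pos [0.4212 0.3358 0.4502] F [ 0.1  0.4 -0.9]
```

View pics/w1.png

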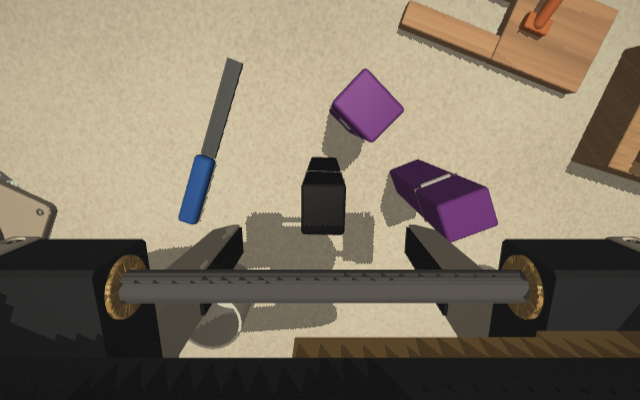

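The wrist view shows the black case's top at columns 302–345 and rows 182–234, centred at (323,208). My estimate projects to (323,209), and its edges line up with the tool. A purple case stands to the right at (460,215), so I'll check that the right finger clears it.

Run:
```python
from h import *
c=read_camera("wrist")
s=read_state();R=Ro.from_rotvec(s["orientation"])
for uv in[(302,234),(345,234),(345,184),(302,184),(425,197),(450,241),(497,225),(482,188)]:
    p=onz(c,uv,.19);print(uv,p.round(4),"rel tool xy",R.inv().apply(p-[.4225,.3326,.19])[:2].round(4))
plan([.4225,.3326,.332],28)
```

```text
(302, 234) [0.4169 0.3062 0.19  ] rel tool xy [-0.0207 -0.0174]
(345, 234) [0.4481 0.3229 0.19  ] rel tool xy [-0.0206  0.018 ]
(345, 184) [0.4277 0.3595 0.19  ] rel tool xy [0.0213 0.0172]
(302, 184) [0.3977 0.3435 0.19  ] rel tool xy [ 0.0213 -0.0168]
(425, 197) [0.4891 0.3804 0.19  ] rel tool xy [0.0108 0.0813]
(450, 241) [0.5277 0.3585 0.19  ] rel tool xy [-0.0267  0.105 ]
(497, 225) [0.5537 0.3883 0.19  ] rel tool xy [-0.0127  0.142 ]
(482, 188) [0.525 0.408 0.19 ] rel tool xy [0.0182 0.1259]
inc [-0.0187, -0.0011, 0.5913, -0.0, -0.0001, 0.0007] t 1.65 pos [0.421  0.336  0.4503] F [-0.6 -0.5  0.1]
```

Request:
arm_command:
  increments:
    - [-0.019, -0.001, 0.15, 0, 0, 0]
    - [-0.019, -0.001, 0.32, 0, 0, 0]
    - [-0.019, -0.001, 0.5, 0, 0, 0]
    - [-0.019, -0.001, 0.591, 0, 0, 0]
    - [-0.019, -0.001, 0.591, 0, 0, 0]

```text
t: 2.28
tool_pos: [0.4225, 0.3321, 0.3309]
orientation: [-1.615, -2.693, 0.004]
force: [-0.1, 1.2, -0.4]
opening: 0.093
gripper_force: 0.0
```

Run:
```python
from h import *
plan([.4225,.3326,.332],28)
```

```text
inc [0.0022, 0.0014, -0.0055, -0.0008, 0.0, 0.0007] t 2.27 pos [0.4225 0.3321 0.3309] F [-0.1  1.2 -0.4]
```

Aligned. I'll close with a moderate grip of about 25 N.

Request:
arm_command:
  increments:
    - [0, 0, 0, 0, 0, 0]
    - [0, 0, 0, 0, 0, 0]
    - [0, 0, 0, 0, 0, 0]
    - [0, 0, 0, 0, 0, 0]
    - [0, 0, 0, 0, 0, 0]
  fingers: 1
  force: 25

```text
t: 2.9
tool_pos: [0.4234, 0.3318, 0.3321]
orientation: [1.617, 2.694, 0.0]
force: [-0.3, -0.0, 0.1]
opening: 0.0474
gripper_force: 0.0
```

Request:
arm_command:
  increments:
    - [0, 0, -0.05, 0, 0, 0]
    - [0, 0, -0.25, 0, 0, 0]
    - [0, 0, -0.5, 0, 0, 0]
    - [0, 0, -0.75, 0, 0, 0]
    - [0, 0, -0.85, 0, 0, 0]

```text
t: 3.52
tool_pos: [0.4235, 0.3319, 0.506]
orientation: [1.616, 2.692, 0.008]
force: [-0.1, -1.0, -1.9]
opening: 0.0358
gripper_force: 24.9
```

Run:
```python
from h import *
s=read_state();print(s["opening"],s["gripper_force"])
plan([.5975,.015,.53],1.2)
```

```text
0.035801484318937926 24.936006367206573
inc [-1.8074, 0.0236, -0.1206, 0.0016, -0.0005, 0.1492] t 3.52 pos [0.4235 0.3319 0.506 ] F [-0.1 -1.  -1.9]
```

Request:
arm_command:
  increments:
    - [-0.15, 0, -0.17, 0, 0, 0.02]
    - [-0.4, 0, -0.17, 0, 0, 0.05]
    - [-0.65, 0.01, -0.17, 0, 0, 0.09]
    - [-0.85, 0.012, -0.17, 0, 0, 0.12]
    - [-1, 0.014, -0.17, 0, 0, 0.149]

```text
t: 4.15
tool_pos: [0.5206, 0.1549, 0.5343]
orientation: [-2.201, -2.24, 0.004]
force: [0.2, 0.0, -2.2]
opening: 0.0355
gripper_force: 25.0
```

Run:
```python
from h import *
plan([.5975,.015,.54],1.2)
```

```text
inc [-0.7062, 0.3724, -0.0292, -0.0008, 0.0002, -0.0012] t 4.15 pos [0.5206 0.1549 0.5343] F [ 0.2  0.  -2.2]
```

Request:
arm_command:
  increments:
    - [-0.2, 0.1, -0.03, 0, 0, 0]
    - [-0.42, 0.23, -0.03, 0, 0, 0]
    - [-0.62, 0.33, -0.03, 0, 0, 0]
    - [-0.706, 0.372, -0.03, 0, 0, 0]
    - [-0.706, 0.372, -0.03, 0, 0, 0]

```text
t: 4.78
tool_pos: [0.5977, 0.0162, 0.5405]
orientation: [-2.198, -2.242, 0.002]
force: [0.6, 0.5, -1.8]
opening: 0.0358
gripper_force: 25.0
```

Run:
```python
from h import *
a=read_camera("side");b=read_camera("wrist")
s=read_state();p=s["tool_pos"]
print("pred bottom",proj(a,[p[0],p[1],p[2]-.332]),"pred top",proj(a,[p[0],p[1],p[2]-.142]))
u,v=np.int32(proj(a,[p[0],p[1],p[2]-.25]))
A=cv2.resize(a["image"][v-60:v+90,u-50:u+50,::-1],(400,600));B=cv2.resize(b["image"][:,:,::-1],(400,250));B=np.vstack([B,np.zeros((350,400,3),np.uint8)])
print(u-50,v-60)
cv2.imwrite("pics/s2.png",cv2.convertScaleAbs(np.hstack([A,B]),alpha=1.5,beta=15))
plan([.5975,.015,.54],1.2);print(p-[.5975,.015,.54])
```

```text
pred bottom [290.05056635 172.76763542] pred top [285.95617143 115.15276757]
238 89
inc [-0.0141, 0.0018, 0.0071, -0.0004, -0.0002, 0.0003] t 4.88 pos [0.5971 0.0178 0.5414] F [-0.  -0.2 -1.8]
[-0.00041227  0.00280964  0.00141557]
```

View pics/s2.png

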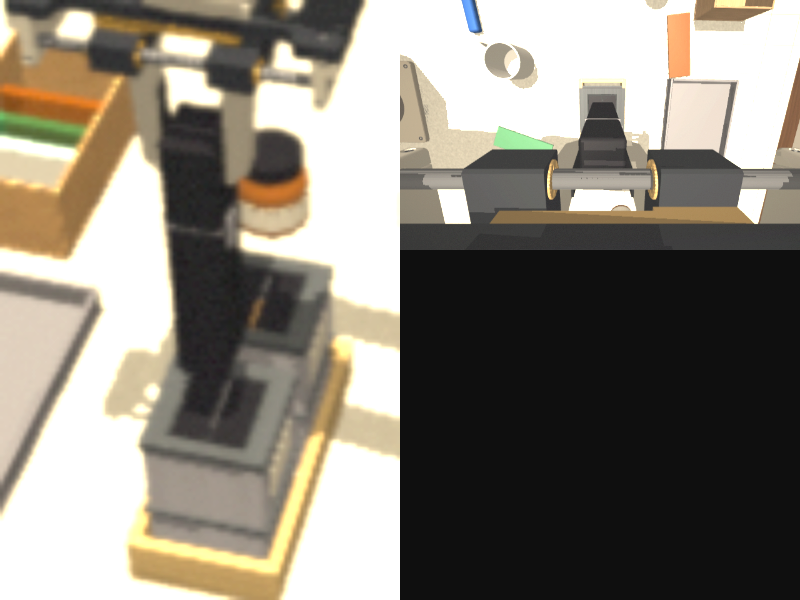

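The case hangs upright over the left tin. It sits about 10 mm lower in the grip than planned, because the fingers finished closing as the lift began. Next I'll cross-check the mouths in the saved side view.

Run:
```python
from h import *
a=read_camera("side");im=cv2.imread("pics/side0.png");v=im.max(2)
for n,(x0,y0,x1,y1) in(("L",(276,180,314,204)),("R",(286,152,322,175))):
    m=np.zeros(v.shape,np.uint8);m[y0:y1,x0:x1]=v[y0:y1,x0:x1]<52
    nn,l,st,ce=cv2.connectedComponentsWithStats(m);keep=[i for i in range(1,nn) if st[i,4]>15]
    p=np.argwhere(np.isin(l,keep))[:,::-1];w=np.array([onz(a,q,.14)[:2] for q in p],np.float32)
    r=cv2.minAreaRect(w);print(n,len(p),p.min(0),p.max(0),[np.round(x,4) for x in r])
# held case top: dark pixels, per-row
g=a["image"].max(2)
for y in range(108,128,2): print(y,g[y,270:305].tolist())
plan([.598,.015,.5],1.2)
```

```text
L 343 [276 182] [304 203] [array([0.5971, 0.0271]), array([0.0598, 0.0794]), np.float64(2.22)]
R 276 [286 155] [313 174] [array([ 0.601 , -0.0839]), array([0.0808, 0.0626]), np.float64(89.6116)]
108 [71, 68, 72, 89, 94, 93, 93, 87, 84, 155, 226, 232, 233, 232, 232, 232, 233, 231, 211, 121, 44, 23, 24, 23, 24, 25, 24, 25, 22, 24, 36, 85, 112, 78, 83]
110 [92, 92, 94, 92, 94, 94, 88, 69, 49, 121, 203, 231, 234, 233, 233, 232, 233, 231, 213, 138, 70, 48, 34, 31, 26, 24, 23, 24, 25, 25, 28, 62, 136, 202, 222]
112 [92, 93, 93, 94, 94, 104, 103, 59, 35, 97, 185, 230, 233, 233, 231, 230, 230, 231, 232, 230, 225, 221, 199, 138, 87, 71, 67, 55, 45, 45, 45, 100, 181, 227, 232]
114 [92, 92, 94, 94, 94, 105, 106, 67, 35, 89, 175, 218, 186, 154, 158, 189, 205, 224, 227, 226, 226, 226, 201, 114, 94, 94, 93, 93, 94, 93, 95, 130, 194, 228, 231]
116 [89, 90, 93, 94, 95, 103, 110, 78, 33, 58, 125, 150, 64, 22, 23, 28, 30, 35, 40, 45, 56, 74, 79, 75, 92, 94, 93, 94, 93, 93, 97, 142, 210, 230, 232]
118 [91, 92, 95, 93, 93, 93, 92, 77, 31, 28, 37, 35, 20, 19, 16, 18, 14, 19, 16, 12, 19, 14, 24, 60, 91, 93, 95, 95, 93, 93, 98, 146, 212, 230, 232]
120 [91, 93, 94, 94, 95, 93, 94, 77, 37, 22, 26, 27, 28, 27, 20, 20, 24, 23, 18, 19, 17, 18, 27, 60, 89, 94, 94, 94, 92, 92, 96, 141, 201, 214, 193]
122 [92, 99, 102, 94, 94, 94, 92, 81, 45, 23, 17, 21, 19, 22, 19, 22, 21, 21, 25, 23, 14, 21, 27, 59, 90, 92, 94, 93, 95, 91, 88, 80, 60, 42, 38]
124 [139, 195, 189, 112, 94, 92, 88, 67, 38, 30, 29, 32, 29, 27, 30, 32, 26, 22, 19, 17, 20, 15, 18, 49, 81, 92, 93, 93, 93, 91, 89, 72, 40, 33, 32]
126 [208, 228, 211, 148, 100, 94, 85, 51, 24, 22, 22, 22, 25, 30, 30, 33, 32, 30, 30, 29, 26, 22, 19, 47, 78, 93, 93, 92, 93, 93, 88, 73, 39, 30, 32]
inc [-0.016, 0.0049, 0.2088, -0.0002, -0.0002, 0.0006] t 4.92 pos [0.597  0.0181 0.5418] F [ 0.   0.1 -1.6]
```

Request:
arm_command:
  increments:
    - [-0.01, 0.004, 0.1, 0, 0, 0]
    - [-0.016, 0.005, 0.2, 0, 0, 0]
    - [-0.016, 0.005, 0.21, 0, 0, 0]
    - [-0.016, 0.005, 0.21, 0, 0, 0]
    - [-0.016, 0.005, 0.21, 0, 0, 0]
  force: 14

```text
t: 5.55
tool_pos: [0.5984, 0.014, 0.5011]
orientation: [2.196, 2.245, 0.002]
force: [-1.1, 0.4, -1.8]
opening: 0.0359
gripper_force: 14.0
```

Run:
```python
from h import *
plan([.598,.0145,.46],1.2)
```

```text
inc [0.0026, -0.0023, 0.2055, 0.0005, 0.0, 0.0002] t 5.55 pos [0.5984 0.014  0.5011] F [-1.1  0.4 -1.8]
```

Request:
arm_command:
  increments:
    - [0, 0, 0.033, 0, 0, 0]
    - [0, 0, 0.066, 0, 0, 0]
    - [0, 0, 0.1, 0, 0, 0]
    - [0, 0, 0.133, 0, 0, 0]
    - [0, 0, 0.16, 0, 0, 0]

```text
t: 6.18
tool_pos: [0.5983, 0.0139, 0.4674]
orientation: [-2.197, -2.245, 0.0]
force: [0.5, -0.4, -1.2]
opening: 0.0357
gripper_force: 14.0
```

Request:
arm_command:
  increments:
    - [0, 0, 0.008, 0, 0, 0]
    - [0, 0, 0.016, 0, 0, 0]
    - [0, 0, 0.024, 0, 0, 0]
    - [0, 0, 0.032, 0, 0, 0]
    - [0, 0, 0.035, 0, 0, 0]

```text
t: 6.8
tool_pos: [0.5984, 0.0138, 0.461]
orientation: [-2.197, -2.245, 0.0]
force: [-0.5, 0.1, -3.0]
opening: 0.0362
gripper_force: 14.0
```

Request:
arm_command:
  increments:
    - [0, 0, 0.006, 0, 0, 0]
    - [0, 0, 0.012, 0, 0, 0]
    - [0, 0, 0.018, 0, 0, 0]
    - [0, 0, 0.024, 0, 0, 0]
    - [0, 0, 0.03, 0, 0, 0]

```text
t: 7.42
tool_pos: [0.5984, 0.0138, 0.4549]
orientation: [-2.197, -2.245, 0.0]
force: [0.4, -0.7, -1.3]
opening: 0.036
gripper_force: 14.0
```

Request:
arm_command:
  increments:
    - [0, 0, 0.006, 0, 0, 0]
    - [0, 0, 0.012, 0, 0, 0]
    - [0, 0, 0.018, 0, 0, 0]
    - [0, 0, 0.024, 0, 0, 0]
    - [0, 0, 0.03, 0, 0, 0]

```text
t: 8.05
tool_pos: [0.5984, 0.0139, 0.449]
orientation: [2.197, 2.245, 0.0]
force: [-0.7, -0.1, -1.7]
opening: 0.036
gripper_force: 14.0
```

Request:
arm_command:
  increments:
    - [0, 0, 0.006, 0, 0, 0]
    - [0, 0, 0.012, 0, 0, 0]
    - [0, 0, 0.018, 0, 0, 0]
    - [0, 0, 0.024, 0, 0, 0]
    - [0, 0, 0.03, 0, 0, 0]

```text
t: 8.68
tool_pos: [0.5984, 0.0138, 0.443]
orientation: [2.197, 2.245, 0.0]
force: [0.8, 0.7, -2.0]
opening: 0.0362
gripper_force: 14.0
```

Request:
arm_command:
  increments:
    - [0, 0, 0.006, 0, 0, 0]
    - [0, 0, 0.012, 0, 0, 0]
    - [0, 0, 0.018, 0, 0, 0]
    - [0, 0, 0.024, 0, 0, 0]
    - [0, 0, 0.03, 0, 0, 0]

```text
t: 9.3
tool_pos: [0.5984, 0.0138, 0.437]
orientation: [2.197, 2.245, 0.0]
force: [-0.6, 0.2, -1.8]
opening: 0.0358
gripper_force: 14.0
```

Request:
arm_command:
  increments:
    - [0, 0, 0.006, 0, 0, 0]
    - [0, 0, 0.012, 0, 0, 0]
    - [0, 0, 0.018, 0, 0, 0]
    - [0, 0, 0.024, 0, 0, 0]
    - [0, 0, 0.03, 0, 0, 0]

```text
t: 9.93
tool_pos: [0.5984, 0.0139, 0.431]
orientation: [2.197, 2.245, 0.0]
force: [-0.3, 0.4, -2.2]
opening: 0.036
gripper_force: 14.0
```

Request:
arm_command:
  increments:
    - [0, 0, 0.006, 0, 0, 0]
    - [0, 0, 0.012, 0, 0, 0]
    - [0, 0, 0.018, 0, 0, 0]
    - [0, 0, 0.024, 0, 0, 0]
    - [0, 0, 0.03, 0, 0, 0]

```text
t: 10.55
tool_pos: [0.5984, 0.0139, 0.425]
orientation: [2.197, 2.245, -0.0]
force: [-0.4, -0.2, -2.1]
opening: 0.0359
gripper_force: 14.0
```

There was no contact through the 35–55 mm band, so the left tin is the emptier one. I'll go on to about 93 mm deep.

Request:
arm_command:
  increments:
    - [0, 0, 0.02, 0, 0, 0]
    - [0, 0, 0.04, 0, 0, 0]
    - [0, 0, 0.06, 0, 0, 0]
    - [0, 0, 0.075, 0, 0, 0]
    - [0, 0, 0.085, 0, 0, 0]

```text
t: 11.18
tool_pos: [0.5983, 0.0139, 0.4077]
orientation: [-2.197, -2.245, 0.0]
force: [0.6, -0.5, -1.9]
opening: 0.0358
gripper_force: 14.0
```

Request:
arm_command:
  increments:
    - [0, 0, 0.015, 0, 0, 0]
    - [0, 0, 0.03, 0, 0, 0]
    - [0, 0, 0.045, 0, 0, 0]
    - [0, 0, 0.06, 0, 0, 0]
    - [0, 0, 0.065, 0, 0, 0]

```text
t: 11.8
tool_pos: [0.5983, 0.0138, 0.3947]
orientation: [-2.197, -2.245, 0.0]
force: [-1.3, 0.3, -1.5]
opening: 0.036
gripper_force: 14.0
```

Request:
arm_command:
  increments:
    - [0, 0, 0.006, 0, 0, 0]
    - [0, 0, 0.012, 0, 0, 0]
    - [0, 0, 0.018, 0, 0, 0]
    - [0, 0, 0.024, 0, 0, 0]
    - [0, 0, 0.03, 0, 0, 0]

```text
t: 12.42
tool_pos: [0.5984, 0.0138, 0.389]
orientation: [2.197, 2.245, -0.0]
force: [0.1, -0.7, -1.6]
opening: 0.0364
gripper_force: 14.0
```

Request:
arm_command:
  increments:
    - [0, 0, 0.006, 0, 0, 0]
    - [0, 0, 0.012, 0, 0, 0]
    - [0, 0, 0.018, 0, 0, 0]
    - [0, 0, 0.024, 0, 0, 0]
    - [0, 0, 0.03, 0, 0, 0]

```text
t: 13.05
tool_pos: [0.5984, 0.0138, 0.383]
orientation: [2.197, 2.245, 0.0]
force: [-0.3, 0.5, -1.7]
opening: 0.0358
gripper_force: 14.0
```

Request:
arm_command:
  increments:
    - [0, 0, 0.006, 0, 0, 0]
    - [0, 0, 0.012, 0, 0, 0]
    - [0, 0, 0.018, 0, 0, 0]
    - [0, 0, 0.024, 0, 0, 0]
    - [0, 0, 0.03, 0, 0, 0]

```text
t: 13.68
tool_pos: [0.5984, 0.0139, 0.377]
orientation: [2.197, 2.245, 0.0]
force: [-0.3, -0.3, -2.1]
opening: 0.0359
gripper_force: 14.0
```

Request:
arm_command:
  increments:
    - [0, 0, 0.006, 0, 0, 0]
    - [0, 0, 0.012, 0, 0, 0]
    - [0, 0, 0.018, 0, 0, 0]
    - [0, 0, 0.024, 0, 0, 0]
    - [0, 0, 0.03, 0, 0, 0]

```text
t: 14.3
tool_pos: [0.5984, 0.0139, 0.371]
orientation: [2.197, 2.245, 0.0]
force: [0.7, 0.4, -2.0]
opening: 0.0357
gripper_force: 14.0
```

Request:
arm_command:
  increments:
    - [0, 0, 0.006, 0, 0, 0]
    - [0, 0, 0.012, 0, 0, 0]
    - [0, 0, 0.018, 0, 0, 0]
    - [0, 0, 0.024, 0, 0, 0]
    - [0, 0, 0.03, 0, 0, 0]

```text
t: 14.92
tool_pos: [0.5984, 0.0139, 0.365]
orientation: [2.197, 2.245, 0.0]
force: [0.2, 0.6, -2.1]
opening: 0.036
gripper_force: 14.0
```

Request:
arm_command:
  increments:
    - [0, 0, 0.006, 0, 0, 0]
    - [0, 0, 0.012, 0, 0, 0]
    - [0, 0, 0.018, 0, 0, 0]
    - [0, 0, 0.024, 0, 0, 0]
    - [0, 0, 0.03, 0, 0, 0]

```text
t: 15.55
tool_pos: [0.5989, 0.014, 0.362]
orientation: [2.195, 2.244, 0.004]
force: [-4.2, 1.6, 15.6]
opening: 0.0362
gripper_force: 14.0
```

Contact at about 122 mm (Fz rose from −2 to +15.6 N). I'll ease off to a light touch and then release.

Request:
arm_command:
  increments:
    - [0, 0, -0.004, 0, 0, 0]
    - [0, 0, -0.008, 0, 0, 0]
    - [0, 0, -0.012, 0, 0, 0]
    - [0, 0, -0.012, 0, 0, 0]
    - [0, 0, -0.012, 0, 0, 0]

```text
t: 16.18
tool_pos: [0.5986, 0.0139, 0.362]
orientation: [2.197, 2.245, 0.001]
force: [1.2, 0.6, 4.1]
opening: 0.0357
gripper_force: 14.0
```

Request:
arm_command:
  increments:
    - [0, 0, 0, 0, 0, 0]
    - [0, 0, 0, 0, 0, 0]
    - [0, 0, 0, 0, 0, 0]
    - [0, 0, 0, 0, 0, 0]
    - [0, 0, 0, 0, 0, 0]
  fingers: -1

```text
t: 16.8
tool_pos: [0.5983, 0.0138, 0.3613]
orientation: [-2.197, -2.245, 0.0]
force: [-0.5, 0.8, -0.0]
opening: 0.0814
gripper_force: 0.0
```

Request:
arm_command:
  increments:
    - [0, 0, -0.1, 0, 0, 0]
    - [0, 0, -0.3, 0, 0, 0]
    - [0, 0, -0.45, 0, 0, 0]
    - [0, 0, -0.5, 0, 0, 0]
    - [0, 0, -0.5, 0, 0, 0]

```text
t: 17.42
tool_pos: [0.5985, 0.0138, 0.4624]
orientation: [2.197, 2.244, 0.002]
force: [0.7, -0.7, -1.1]
opening: 0.093
gripper_force: 0.0
```

Run:
```python
from h import *
c=read_camera("top");a=read_camera("side");i=c["image"]
A=cv2.resize(i[140:220,280:380,::-1],(500,400));B=cv2.resize(a["image"][110:250,250:340,::-1],(300,400),interpolation=cv2.INTER_AREA)
cv2.imwrite("pics/p3.png",cv2.convertScaleAbs(np.hstack([A,B]),alpha=1.5,beta=15))
# short case: bottom ellipse centre & top, from both views (top mask <60)
v=i.max(2);k=np.zeros(v.shape,np.uint8);k[190:224,420:453]=v[190:224,420:453]<60
p=np.argwhere(k)[:,::-1].astype(np.float32);r=cv2.minAreaRect(p);print([np.round(x,2) for x in r])
b=cv2.boxPoints(r);print(b.round(1).tolist())
best=np.array([.527,-.3565]);print("proj top",proj(c,[*best,.12]),"bot",proj(c,[*best,0]),"side top",proj(a,[*best,.12]),"side bot",proj(a,[*best,0]))
plan([.527,-.3565,.42],20)
```

```text
[array([437.2, 207.4]), array([12.52, 22.36]), np.float64(63.43)]
[[424.3999938964844, 206.8000030517578], [444.3999938964844, 196.8000030517578], [450.0, 208.0], [430.0, 218.0]]
proj top [441.57316662 205.48277337] bot [431.06157504 211.09404879] side top [345.01849493 117.15013012] side bot [343.32314341 144.07497804]
inc [-1.8437, -0.3951, 0.2007, -0.0006, -0.0002, -0.1043] t 17.52 pos [0.5982 0.0139 0.46  ] F [-0.1  0.3  0.2]
```

View pics/p3.png

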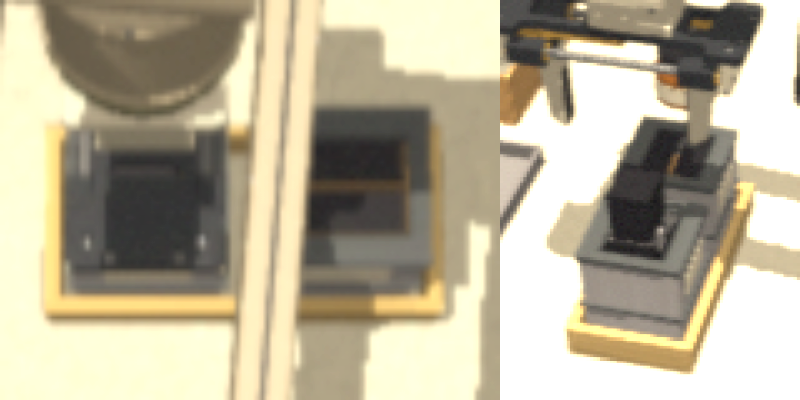

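The crop shows the long case upright in the left (+y) tin, with only its upper part sticking out. Next is the short case.

Request:
arm_command:
  increments:
    - [-0.2, -0.04, 0, 0, 0, 0.03]
    - [-0.45, -0.1, 0, 0, 0, 0.06]
    - [-0.7, -0.15, 0, 0, 0, 0.09]
    - [-0.9, -0.2, 0, 0, 0, 0.12]
    - [-1, -0.22, 0.05, 0, 0, 0.145]

```text
t: 18.15
tool_pos: [0.5579, -0.1892, 0.4502]
orientation: [-2.651, -1.684, 0.002]
force: [0.1, -0.2, -0.5]
opening: 0.0928
gripper_force: 0.0
```

Run:
```python
from h import *
plan([.527,-.3565,.42],-25)
```

```text
inc [-0.8228, 0.2159, 0.1511, -0.0004, 0.0001, -0.0008] t 18.15 pos [ 0.5579 -0.1892  0.4502] F [ 0.1 -0.2 -0.5]
```

Request:
arm_command:
  increments:
    - [-0.2, 0.06, 0.03, 0, 0, 0]
    - [-0.45, 0.12, 0.08, 0, 0, 0]
    - [-0.7, 0.18, 0.12, 0, 0, 0]
    - [-0.823, 0.216, 0.151, 0, 0, 0]
    - [-0.823, 0.216, 0.151, 0, 0, 0]

```text
t: 18.77
tool_pos: [0.5279, -0.3557, 0.4189]
orientation: [-2.647, -1.686, 0.002]
force: [0.7, 0.7, -0.2]
opening: 0.093
gripper_force: 0.0
```

Run:
```python
from h import *
c=read_camera("wrist");cv2.imwrite("pics/w4.png",cv2.convertScaleAbs(c["image"][:,:,::-1],alpha=1.5,beta=10))
print(proj(c,[.527,-.3565,.12]),proj(c,[.547,-.3565,.12]))
plan([.527,-.3565,.42],-25)
```

```text
[324.50411176 195.76057515] [344.22428658 186.8753489 ]
inc [-0.012, -0.0027, -0.0011, -0.0007, -0.0004, 0.0004] t 18.82 pos [ 0.5285 -0.3546  0.4198] F [0.3 0.4 0.4]
```

View pics/w4.png

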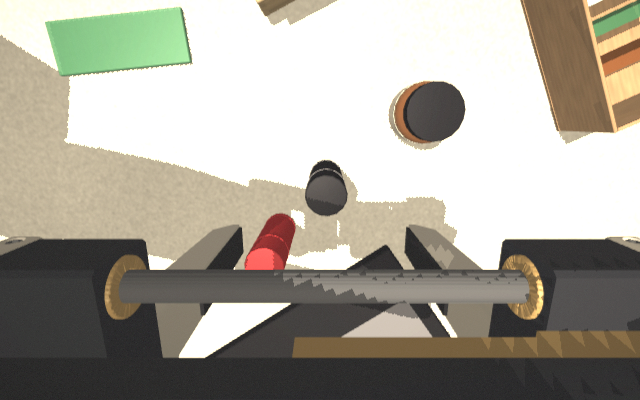

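The wrist view shows the black short case's top centred at (327,194), 2 px off my estimate. The red case's top is near (265,258), so I'll compute its clearance to the fingers.

Run:
```python
from h import *
c=read_camera("wrist");s=read_state();R=Ro.from_rotvec(s["orientation"])
q=onz(c,(327,194.3),.12);print(q)
im=c["image"].astype(int);m=(im[...,0]>90)&(im[...,1]<60)&(im[...,2]<70);m[:,400:]=0;p=np.argwhere(m)[:,::-1];print(p.min(0),p.max(0))
for uv,z in[((265,262),.12),((281,224),0.0)]:
    w=onz(c,uv,z);print(w.round(3),"tool rel",R.inv().apply(w-q)[:2].round(3))
q[2]=.262
plan(q,-25);plan(q,-60);plan(q,10)
```

```text
[ 0.53050007 -0.35529117  0.12      ]
[244 215] [294 269]
[ 0.447 -0.392  0.12 ] tool rel [-0.068 -0.061]
[ 0.445 -0.393  0.   ] tool rel [-0.07  -0.061]
inc [-0.0041, 0.0115, 0.7924, -0.0004, -0.0003, 0.0008] t 18.88 pos [ 0.5289 -0.3538  0.4205] F [ 0.2 -0.5  0.6]
inc [-0.0041, 0.0115, 0.7924, -0.0005, -0.0002, 0.1952] t 18.88 pos [ 0.5289 -0.3538  0.4205] F [ 0.2 -0.5  0.6]
inc [-0.0041, 0.0115, 0.7924, -0.0003, -0.0004, -0.1936] t 18.88 pos [ 0.5289 -0.3538  0.4205] F [ 0.2 -0.5  0.6]
```

Request:
arm_command:
  increments:
    - [-0.004, 0.011, 0.2, 0, 0, 0]
    - [-0.004, 0.011, 0.42, 0, 0, 0]
    - [-0.004, 0.011, 0.65, 0, 0, 0]
    - [-0.004, 0.011, 0.79, 0, 0, 0]
    - [-0.004, 0.011, 0.79, 0, 0, 0]

```text
t: 19.5
tool_pos: [0.53, -0.3539, 0.2606]
orientation: [-2.642, -1.691, 0.002]
force: [0.1, 0.2, 0.2]
opening: 0.093
gripper_force: 0.0
```

Request:
arm_command:
  increments:
    - [0, 0, 0, 0, 0, 0]
    - [0, 0, 0, 0, 0, 0]
    - [0, 0, 0, 0, 0, 0]
    - [0, 0, 0, 0, 0, 0]
    - [0, 0, 0, 0, 0, 0]
  fingers: 1
  force: 20

```text
t: 20.12
tool_pos: [0.5303, -0.3563, 0.2634]
orientation: [2.648, 1.691, 0.0]
force: [-0.5, -0.2, 0.1]
opening: 0.0473
gripper_force: 0.0
```

Request:
arm_command:
  increments:
    - [0, 0, 0, 0, 0, 0]
    - [0, 0, 0, 0, 0, 0]
    - [0, 0, 0, 0, 0, 0]
    - [0, 0, 0, 0, 0, 0]
    - [0, 0, 0, 0, 0, 0]

```text
t: 20.75
tool_pos: [0.5303, -0.3562, 0.2632]
orientation: [-2.648, -1.691, 0.0]
force: [-0.3, 1.2, 0.3]
opening: 0.0402
gripper_force: 20.0
```

Request:
arm_command:
  increments:
    - [0, 0, -0.1, 0, 0, 0]
    - [0, 0, -0.35, 0, 0, 0]
    - [0, 0, -0.6, 0, 0, 0]
    - [0, 0, -0.85, 0, 0, 0]
    - [0, 0, -0.95, 0, 0, 0]

```text
t: 21.38
tool_pos: [0.5306, -0.3563, 0.4589]
orientation: [2.642, 1.687, 0.004]
force: [-0.5, -1.0, -1.7]
opening: 0.0399
gripper_force: 20.0
```

Run:
```python
from h import *
plan([.6,-.0975,.45],1.2)
```

```text
inc [1.3203, -0.2295, 0.0405, 0.0021, 0.001, -0.1448] t 21.38 pos [ 0.5306 -0.3563  0.4589] F [-0.5 -1.  -1.7]
```

Request:
arm_command:
  increments:
    - [0.15, -0.02, 0, 0, 0, -0.03]
    - [0.38, -0.06, 0, 0, 0, -0.06]
    - [0.6, -0.1, 0, 0, 0, -0.09]
    - [0.8, -0.13, 0, 0, 0, -0.12]
    - [0.95, -0.16, 0.02, 0, 0, -0.144]

```text
t: 22.0
tool_pos: [0.5814, -0.1686, 0.4485]
orientation: [-2.196, -2.245, 0.0]
force: [0.5, 0.1, -2.0]
opening: 0.0397
gripper_force: 20.0
```

Run:
```python
from h import *
plan([.6,-.0975,.44],1.2)
```

```text
inc [0.3532, 0.1008, 0.0426, -0.0003, -0.0002, 0.0004] t 22.0 pos [ 0.5814 -0.1686  0.4485] F [ 0.5  0.1 -2. ]
```

Request:
arm_command:
  increments:
    - [0.12, 0.03, 0, 0, 0, 0]
    - [0.25, 0.07, 0.02, 0, 0, 0]
    - [0.353, 0.101, 0.043, 0, 0, 0]
    - [0.353, 0.101, 0.043, 0, 0, 0]
    - [0.353, 0.101, 0.043, 0, 0, 0]
  force: 14

```text
t: 22.62
tool_pos: [0.6, -0.0998, 0.4403]
orientation: [-2.201, -2.242, 0.001]
force: [-0.2, 0.7, -1.1]
opening: 0.0396
gripper_force: 14.0
```

Run:
```python
from h import *
a=read_camera("side");b=read_camera("top")
A=cv2.resize(a["image"][80:220,250:350,::-1],(400,560));B=cv2.resize(b["image"][120:220,280:380,::-1],(400,400));B=np.vstack([B,np.zeros((160,400,3),np.uint8)])
cv2.imwrite("pics/s5.png",cv2.convertScaleAbs(np.hstack([A,B]),alpha=1.5,beta=15))
print("mouth R centre in side",proj(a,[.6,-.0975,.14]),[proj(a,[.6+i*.027,-.0975+j*.032,.14]).round(1).tolist() for i in(-1,1) for j in (-1,1)])
plan([.6,-.0975,.40],1.2)
```

```text
mouth R centre in side [301.99630004 161.69680979] [[313.7, 156.0], [307.9, 171.0], [296.3, 152.8], [290.0, 167.5]]
inc [0.0137, 0.0005, 0.2034, -0.0, 0.0001, -0.0011] t 22.73 pos [ 0.6    -0.1002  0.4407] F [-0.7 -0.7 -2.1]
```

View pics/s5.png

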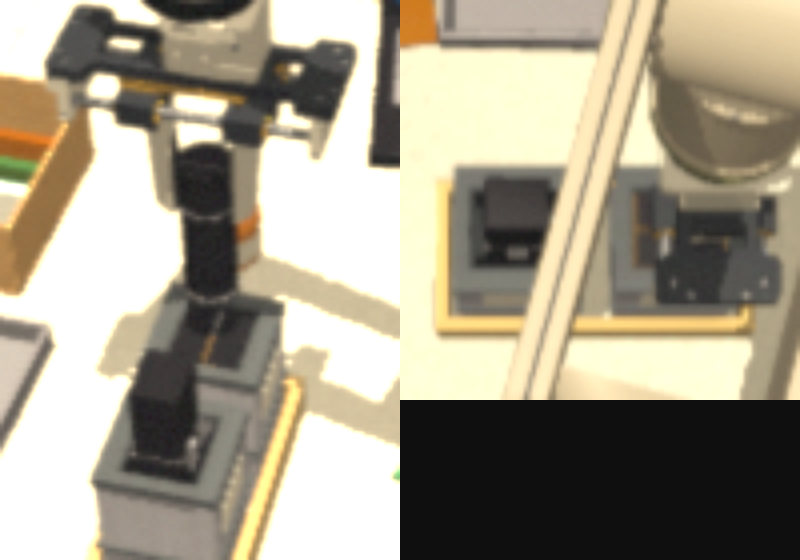

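The crop shows the short case upright above the right tin's mouth, and the long case still standing in the left tin. I'll lower it now.

Request:
arm_command:
  increments:
    - [0.018, 0, 0.05, 0, 0, 0]
    - [0.018, 0, 0.1, 0, 0, 0]
    - [0.018, 0, 0.14, 0, 0, 0]
    - [0.018, 0, 0.17, 0, 0, 0]
    - [0.018, 0, 0.18, 0, 0, 0]

```text
t: 23.35
tool_pos: [0.5999, -0.0958, 0.4039]
orientation: [-2.2, -2.241, 0.001]
force: [0.4, -0.5, -1.2]
opening: 0.0396
gripper_force: 14.0
```

Request:
arm_command:
  increments:
    - [0, 0, 0.025, 0, 0, 0]
    - [0, 0, 0.05, 0, 0, 0]
    - [0, 0, 0.075, 0, 0, 0]
    - [0, 0, 0.1, 0, 0, 0]
    - [0, 0, 0.12, 0, 0, 0]

```text
t: 23.98
tool_pos: [0.5999, -0.0958, 0.3801]
orientation: [-2.201, -2.241, 0.0]
force: [-0.2, 0.6, -1.5]
opening: 0.04
gripper_force: 14.0
```

Request:
arm_command:
  increments:
    - [0, 0, 0.006, 0, 0, 0]
    - [0, 0, 0.012, 0, 0, 0]
    - [0, 0, 0.018, 0, 0, 0]
    - [0, 0, 0.024, 0, 0, 0]
    - [0, 0, 0.03, 0, 0, 0]

```text
t: 24.6
tool_pos: [0.6, -0.0958, 0.3746]
orientation: [2.201, 2.242, 0.0]
force: [-0.3, -0.1, -0.7]
opening: 0.0401
gripper_force: 14.0
```

Request:
arm_command:
  increments:
    - [0, 0, 0.005, 0, 0, 0]
    - [0, 0, 0.01, 0, 0, 0]
    - [0, 0, 0.015, 0, 0, 0]
    - [0, 0, 0.02, 0, 0, 0]
    - [0, 0, 0.025, 0, 0, 0]

```text
t: 25.22
tool_pos: [0.6, -0.0958, 0.3696]
orientation: [2.201, 2.242, -0.0]
force: [-0.1, -0.5, -1.2]
opening: 0.0398
gripper_force: 14.0
```

Request:
arm_command:
  increments:
    - [0, 0, 0.005, 0, 0, 0]
    - [0, 0, 0.01, 0, 0, 0]
    - [0, 0, 0.015, 0, 0, 0]
    - [0, 0, 0.02, 0, 0, 0]
    - [0, 0, 0.025, 0, 0, 0]

```text
t: 25.85
tool_pos: [0.6, -0.0958, 0.3646]
orientation: [-2.201, -2.242, 0.0]
force: [0.0, -0.1, -1.1]
opening: 0.0399
gripper_force: 14.0
```

Request:
arm_command:
  increments:
    - [0, 0, 0.005, 0, 0, 0]
    - [0, 0, 0.01, 0, 0, 0]
    - [0, 0, 0.015, 0, 0, 0]
    - [0, 0, 0.02, 0, 0, 0]
    - [0, 0, 0.025, 0, 0, 0]

```text
t: 26.48
tool_pos: [0.6, -0.0958, 0.3597]
orientation: [2.201, 2.242, -0.0]
force: [-1.7, -0.8, 5.2]
opening: 0.0399
gripper_force: 14.0
```

Contact at about 43 mm (Fz from −1.1 to +5.2 N). It's resting on the stock, so I'll release and retreat straight up.

Request:
arm_command:
  increments:
    - [0, 0, -0.002, 0, 0, 0]
    - [0, 0, -0.003, 0, 0, 0]
    - [0, 0, -0.003, 0, 0, 0]
    - [0, 0, -0.003, 0, 0, 0]
    - [0, 0, -0.003, 0, 0, 0]

```text
t: 27.1
tool_pos: [0.6, -0.0958, 0.3602]
orientation: [-2.201, -2.242, 0.0]
force: [-0.1, -0.4, -0.8]
opening: 0.0401
gripper_force: 14.0
```

Request:
arm_command:
  increments:
    - [0, 0, 0, 0, 0, 0]
    - [0, 0, 0, 0, 0, 0]
    - [0, 0, 0, 0, 0, 0]
    - [0, 0, 0, 0, 0, 0]
    - [0, 0, 0, 0, 0, 0]
  fingers: -1

```text
t: 27.72
tool_pos: [0.6, -0.0958, 0.3603]
orientation: [2.201, 2.242, 0.0]
force: [-0.5, 0.7, -0.5]
opening: 0.0851
gripper_force: 0.0
```

Request:
arm_command:
  increments:
    - [0, 0, -0.1, 0, 0, 0]
    - [0, 0, -0.3, 0, 0, 0]
    - [0, 0, -0.5, 0, 0, 0]
    - [0, 0, -0.7, 0, 0, 0]
    - [0, 0, -0.75, 0, 0, 0]

```text
t: 28.35
tool_pos: [0.6001, -0.0958, 0.5157]
orientation: [2.196, 2.237, 0.006]
force: [-0.4, -0.4, -0.1]
opening: 0.0933
gripper_force: 0.0
```

Run:
```python
from h import *
a=read_camera("side");b=read_camera("top")
A=cv2.resize(a["image"][80:220,250:350,::-1],(400,560));B=cv2.resize(b["image"][:,:,::-1],(400,250));C=cv2.resize(b["image"][150:210,280:380,::-1],(400,310))
cv2.imwrite("pics/s6.png",cv2.convertScaleAbs(np.hstack([A,np.vstack([B,C])]),alpha=1.4,beta=15))
print(read_state()["force"],read_state()["opening"],read_state()["t"])
```

```text
[ 0.81343917 -0.16337742 -0.85840068] 0.09297464248393264 28.45
```

View pics/s6.png

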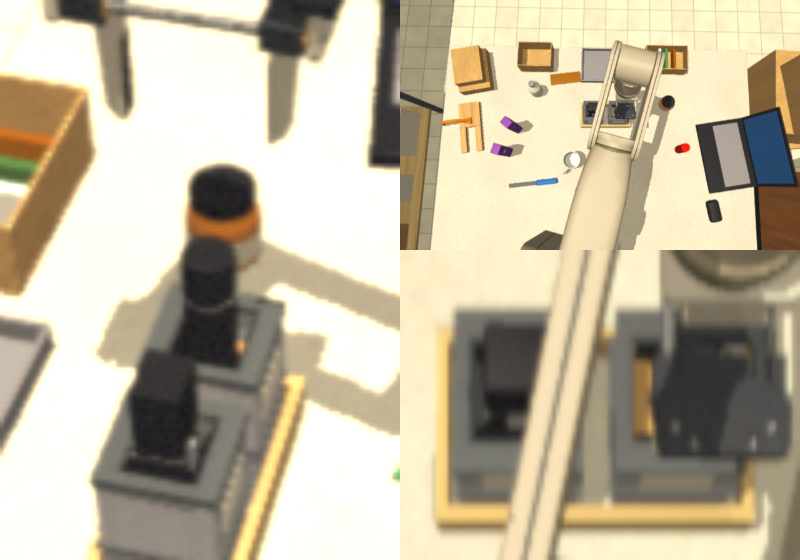

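Both cases stand upright in their tins, with the short one at crop (210,270) and the long one at (165,400). The arm is clear of both and the other things are where they were.

```bash
python3 -c "
from plant import *
print(close_job())"
```

```text
the job is handed in; nothing more can be done
None
```

Job handed in: the long case stands in the emptier left (+y) tin with about 70 mm of its 190 mm showing, and the short case stands in the fuller right tin; each was lowered until I felt contact before I let go, and the arm is clear.

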